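Scan the copper bin's label with the docked wand scanner

TASK

Draw the wand scanner out of its charging dock by its orange head, lay it flat on the blue mat, right way up, and let go; then take it again by its black grip and hold its window about 80 mm in front of the label of the bin of copper blocks, square to the label and centred on it, perfectly still for two seconds. Then lay it back flat on the mat, right way up, and let go. Set it down without dropping it, do not touch the bins with it, and leave the bins, the mug and the steel tool holder where they stand.

Things in the scene. Friction and masses are not known exactly. Their poses are not given: they have to be found in the camera images.
- scanner: wand code scanner, 150 mm long, about 0.24 kg, flat underside and sides; origin centre of underside, x along the wand toward the window (beam), z up when right way up. Black grip x = -75 to +15 mm, 32 mm wide (y), 32 high; orange head x = +15 to +75 mm, 46 wide, 36 high. Balances near x = 0. Starts in the dock, underside 12 mm above the bench, origin and axes over the dock's
- window (a point): centre of the dark window in the end face of the orange head: 75 mm ahead of the scanner's origin, 18 mm above its underside; the beam leaves it along the scanner's x axis (axes as scanner)
- dock: fixed charging dock; origin on the bench, x = way out for the scanner, roughly toward the robot. A white hood, open only to +x, covers the grip from x = -88 to +12 mm: 56 mm wide on a 72 mm base, top 58 mm above the bench, inside 44 wide, 42 high. A steel tongue 34 mm wide, 12 high carries the head, so fingers fit beside it. Scanner slides freely, clear after 90 mm of straight travel
- mat: fixed blue mat, 220 mm (x) by 130 mm (y), 4 mm thick; origin centre of underside, on the bench
- label_copper: flat white label, 54 mm wide and 40 mm tall with black bars, in a grey frame, on the sloped front of the bin of copper blocks; origin at the label's centre (37.5 mm above the bench), x axis = outward normal of the label (points away from the bin and 35 degrees upward), y horizontal along its width, z up the slope
- label_steel: flat white label, 54 mm wide and 40 mm tall with black bars, in a grey frame, on the sloped front of the bin of steel pins (not to be scanned); origin at the label's centre (37.5 mm above the bench), x axis = outward normal of the label (points away from the bin and 35 degrees upward), y horizontal along its width, z up the slope
- bin_copper: blue plastic stock bin, open on top, 120 mm deep (x) by 110 mm wide (y) by 75 mm high, 0.8 kg, loose on the bench; origin centre of underside, z up, +x toward its sloped label front, which leans back 35 degrees; holds copper blocks, none above its rim. Its label is the one to scan
- bin_steel: blue plastic stock bin, open on top, 120 mm deep (x) by 110 mm wide (y) by 75 mm high, 0.8 kg, loose on the bench; origin centre of underside, z up, +x toward its sloped label front, which leans back 35 degrees; holds round steel pins. Leave alone
- mug: white mug, 76 mm across, 85 mm high, loose; origin centre of underside. Leave alone
- holder: steel tool holder, turned, 64 mm across the flange, 104 mm high, standing loose; origin centre of underside. Leave alone
Things that resemble listed ones, but are neither listed nor needed, are in the scene too. What is shaped like the bin_copper but pink or red is not meant. Leave any turquoise or white look-alike of the scanner alone.

How it is judged:
By the outcome, as a careful person would: the job done as asked, in the order asked, and still so for the second after the job is handed in, with the robot touching nothing.
It also fails if it takes over 72 s, if anything falls off the work surface, if the arm or the gripper's body presses on something with over 40 N, if the wrist force passes 120 N, or if a joint passes its speed limit or range.

ROBOT

A 7-joint arm with a two-finger parallel gripper is mounted at the origin on the work surface. World frame = base frame: x ahead of the robot, y to its left, z up, the work surface at z = 0. Lengths are in m, angles in rad, forces in N, time in s.
With the tool pointing down it reaches from about 0.425 to 0.825 m from the base axis. Payload 3.6 kg.
Tool frame: the origin (TCP) lies where the fingers leave the gripper's body, on its centre line; the fingertips stand 84 mm ahead of it and the grasp point (between the pads) lies 65 mm ahead of it (robot.tip_reach is the x of the fingertips in the tool frame, in m); x points along the fingers, y is the direction in which the jaws open and shut, and the axes are right-handed (so a half turn about x gives the same grasp; the last joint's range is limited). The gripper opens to 93 mm and grips with 3 to 60 N. Pads are 15 mm wide; open, the fingers measure 128 mm over their backs; the gripper's body (75 mm by 188 mm) begins 65 mm behind the grasp point.
Start: joints at [-1.238, 0.615, -0.013, 1.423, 0.008, 1.103, -0.04], TCP at [0.228, 0.609, 0.303] pointing down, gripper open.
Joint ranges: [-3.12, 3.12], [-0.3, 2.06], [-1.34, 1.32], [0.26, 2.42], [-1.36, 4.5], [0.01, 1.98], [-2.84, 2.84]. Speed limits (rad/s): [2.79, 2.79, 3.14, 3.14, 3.14, 3.14, 3.14].

INTERFACE

Orientations are given as a 3x3 rotation matrix whose columns are the frame's x, y, z axes.
In Python, from plant import robot, imaging gives the robot as it stands.
- The arm moves only by the shell command python3 -m pendant 'ROWS' [FORCE]. ROWS is JSON, a list of rows, each a list of 7 numbers: the gripper's target within -1 to 1 (shut at 1, half-way at 0, fully open at -1), then the shift along the tool's x, y, z in m, then the turn, a rotation vector about the tool's x, y, z in rad. In form: [[jaw, dx, dy, dz, wx, wy, wz], ...]. A call has exactly 5 rows; each row shifts and turns the commanded pose from where the row before left it, along the tool's axes as they then stand; what a row does not reach is not made up. A row lasts 1/8 s, in which the tool goes at most 62.5 mm and 10.7 degrees, less where a joint would pass 70% of its speed; a pose out of reach is approached as far as the arm can. A call with a gripper value outside its range is refused whole. The fingers move at their own pace and stop on an object; FORCE is the grip in N (left out, the last holds). Time passes only in rows, so rows that do not move let the fingers close, or fill a call up. It gives the time, the measured TCP pose, the force and the opening at its end, in the units of the state.
- robot.get_obs(): the state, without advancing time (a new reading comes with each control period).
- imaging.read_camera(name): name is "side" or "top" or "wrist"; returns a dict with "frame" (480x640x3 uint8, blue, green, red), "range_z" (480x640 float32, m along the optical axis (not along the pixel's ray), 0 where there is no reading), "fx", "fy", "cx", "cy" (pixels), "view" (4x4, takes a point from world to camera coordinates); the wrist camera has in their place "T_tool_cam" (4x4, takes a point from camera to tool coordinates, whose origin is the TCP and whose axes are the tool frame's). Camera axes: x right, y down, z forward; pixel columns grow to the right and rows downward; lengths in m; the calibration is good to about 2 mm. A picture is of the moment at which its call begins: read the wrist's pose just before it.
- robot.finish_job(): hands the job in, once; it reports no verdict.
The state is a dict: "clock": time; "q": joint angles; "joint_vel": joint speeds; "joint_efforts": joint torques, N m; "position": TCP position; "orientation": TCP orientation; "contact_force": force on the tool from outside, world axes, zero at the start; "torque": the same for the moment, N m; "width": finger opening in m.
Only numpy, scipy, OpenCV 4.12 (cv2) and the standard library are available. Lean on these libraries where they do the work, as an engineer would, in place of code of your own. Each camera call takes 0.05 s, during which the arm holds its last target.

## Working session

There is one attempt and no reset: what is moved stays moved. The work goes in short steps, Python scripts to look and compute and a shell command to move; the robot and the scene stay as the last step left them, time stands still between calls to the robot, and variables do not carry over. Pictures are saved under pics/ and viewed, and the job is handed in when it is done.

```bash
ls; mkdir -p pics; python3 - <<'E'
from plant import robot, imaging
import cv2,numpy as np
o=robot.get_obs()
for k,v in o.items(): print(k,np.round(v,3).tolist())
print(robot.tip_reach)
for n in ("side","top","wrist"):
    c=imaging.read_camera(n); cv2.imwrite(f"pics/{n}0.png",c["frame"]); np.savez(f"pics/{n}0.npz",**c)
    print(n,c["fx"],c["cx"],c["cy"]); print(np.round(c.get("view",c.get("T_tool_cam")),3))
E
```

```text
pics
clock 0.0
q [-1.239, 0.616, -0.013, 1.425, 0.008, 1.103, -0.04]
joint_vel [-0.0, 0.001, 0.001, -0.002, 0.002, -0.001, 0.0]
joint_efforts [-0.0, -45.893, 0.209, -16.575, -0.061, 0.02, 0.0]
position [0.228, 0.608, 0.302]
orientation [[-0.001, 0.351, 0.936], [-0.002, 0.936, -0.351], [-1.0, -0.003, 0.0]]
contact_force [-0.237, -0.028, 0.218]
torque [0.026, 0.005, 0.027]
width 0.093
0.0841
side 474.8268969164609 320.3167192855347 240.72345976657556
[[ 0.952 -0.307  0.016 -0.452]
 [-0.16  -0.539 -0.827  0.172]
 [ 0.262  0.784 -0.562  0.966]
 [ 0.     0.     0.     1.   ]]
top 550.2417654149377 314.2304373247391 241.86328606226286
[[-0.017 -1.     0.017  0.087]
 [-0.996  0.015 -0.09   0.525]
 [ 0.09  -0.019 -0.996  1.256]
 [ 0.     0.     0.     1.   ]]
wrist 356.138623903254 312.30710110338714 240.10049358278192
[[-0.001 -0.269  0.963 -0.083]
 [ 1.    -0.001  0.    -0.001]
 [ 0.001  0.963  0.269 -0.076]
 [ 0.     0.     0.     1.   ]]
```

View pics/top0.png

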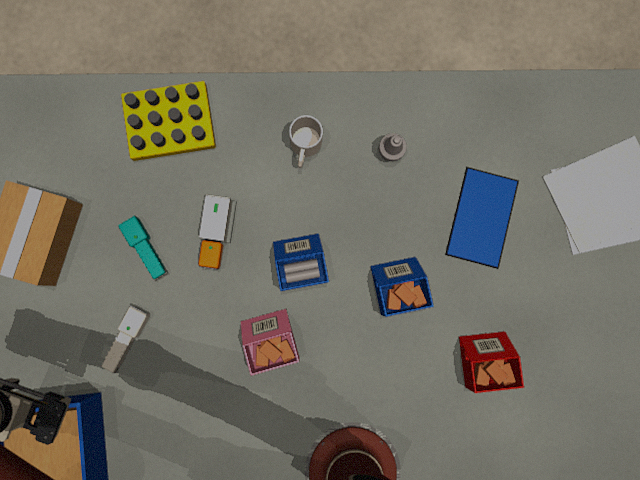

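View pics/side0.png

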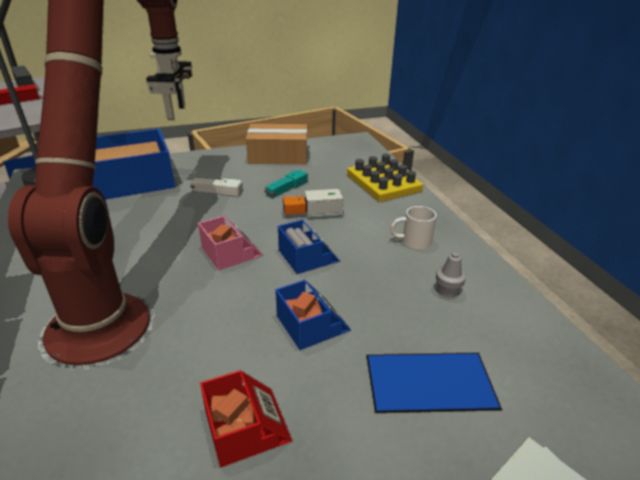

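View pics/wrist0.png

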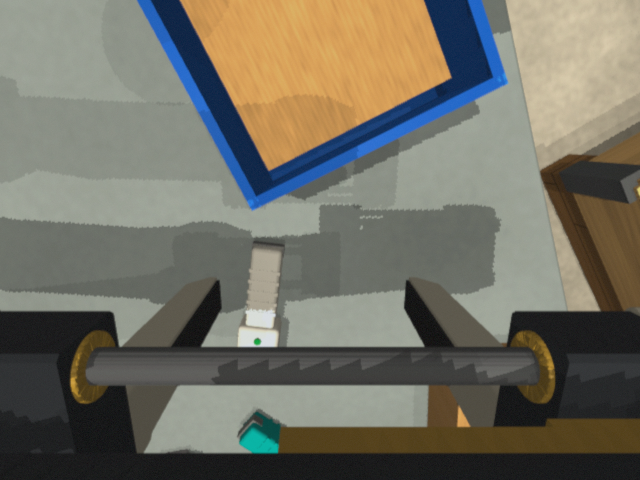

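```bash
python3 - <<'E'
import cv2,numpy as np
f=cv2.imread("pics/top0.png")
a=cv2.resize(f[180:330,100:260],None,fx=2.5,fy=2.5,interpolation=cv2.INTER_CUBIC)
b=cv2.resize(f[225:385,235:445],None,fx=1.9,fy=1.9,interpolation=cv2.INTER_CUBIC)
h=max(a.shape[0],b.shape[0]); o=np.zeros((h,a.shape[1]+b.shape[1],3),np.uint8)
o[:a.shape[0],:a.shape[1]]=a;o[:b.shape[0],a.shape[1]:]=b
print(o.shape);cv2.imwrite("pics/crop1.png",o)
E
```

```text
(375, 799, 3)
```

View pics/crop1.png

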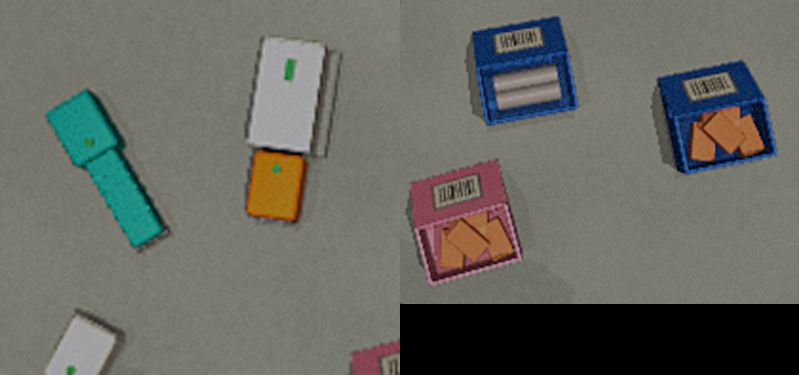

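```bash
cat > h.py <<'E'
import numpy as np,cv2
def ray(c,px,z,V=None):
    V=np.asarray(c["view"]) if V is None else V
    R=V[:3,:3];t=V[:3,3];o=-R.T@t
    px=np.atleast_2d(px).astype(float)
    d=np.c_[(px[:,0]-c["cx"])/c["fx"],(px[:,1]-c["cy"])/c["fy"],np.ones(len(px))]@R
    s=(z-o[2])/d[:,2]; return o+s[:,None]*d
def wview(c,obs):
    T=np.eye(4);T[:3,:3]=obs["orientation"];T[:3,3]=obs["position"]
    return np.linalg.inv(T@np.asarray(c["T_tool_cam"]))
def comps(m,amin=30):
    cs,_=cv2.findContours(m.astype(np.uint8),cv2.RETR_EXTERNAL,cv2.CHAIN_APPROX_NONE)
    return [k for k in cs if cv2.contourArea(k)>amin]
def rect(c,k,z,V=None):
    P=ray(c,k[:,0,:],z,V)[:,:2]
    r=cv2.minAreaRect((P*1000).astype(np.float32)); return r,cv2.boxPoints(r)
E
python3 - <<'E'
from h import *
for n in ("top","side"):
    c=dict(np.load(f"pics/{n}0.npz"));f=c["frame"];hsv=cv2.cvtColor(f,cv2.COLOR_BGR2HSV)
    H,S,V=[hsv[...,i].astype(int) for i in range(3)]
    M={"orange":((H>8)&(H<22)&(S>200)&(V>150),.048),"blue":((H>100)&(H<125)&(S>150)&(V>60),.004),"white":((S<30)&(V>185),.058),"label":((S<60)&(V>140),.0375)}
    for k,(m,z) in M.items():
        for q in comps(m,60):
            r,b=rect(c,q,z);m0=q[:,0].mean(0)
            print(n,k,m0.round(0),cv2.contourArea(q),"c",np.round(r[0],1),"sz",np.round(r[1],1),"ang",round(r[2],1))
E
```

```text
top orange [210. 254.] 436.0 c [500.4 316.6] sz [43.5 56.9] ang 81.4
top blue [ 80. 438.] 251.0 c [ 82.8 623.2] sz [171.6  25.4] ang 5.9
top blue [401. 287.] 2442.0 c [ 420.7 -125.1] sz [121.7 123.8] ang 10.6
top blue [300. 262.] 2284.5 c [481.3 113.1] sz [116.2 115.3] ang 9.2
top blue [482. 217.] 4474.0 c [ 581.1 -322.3] sz [124.  214.3] ang 74.2
top label [129. 326.] 588.0 c [338.4 499.7] sz [43.4 83.4] ang 61.9
top label [302. 275.] 62.0 c [448.1 107.7] sz [ 9.4 74.3] ang 8.5
top label [301. 267.] 74.0 c [467.6 110. ] sz [ 8.4 74.9] ang 9.4
top label [214. 217.] 989.5 c [585.6 308. ] sz [56.2 99.9] ang 81.3
top label [ 21. 232.] 1154.5 c [557.2 748.1] sz [ 31.1 208.9] ang 72.9
top label [600. 197.] 7628.5 c [ 617.9 -604.1] sz [232.  243.3] ang 18.2
top label [306. 131.] 805.0 c [785.4  93.9] sz [74.9 76.6] ang 89.3
top label [340.  57.] 153.0 c [962.7   6. ] sz [53.7 43. ] ang 43.2
top label [25. 54.] 99.0 c [975.2 752.6] sz [61.3 35.1] ang 19.1
top label [122.  44.] 122.5 c [1002.4  527.4] sz [44.1 37.5] ang 0.8
top label [477.  31.] 9279.0 c [1017.  -326.6] sz [576.9 171.7] ang 
[... 1286 characters left out ...]
abel [368. 226.] 128.5 c [648.4 142.7] sz [55.8 64. ] ang 39.7
side label [397. 226.] 99.5 c [723.7 120.2] sz [104.6  37. ] ang 60.0
side label [420. 225.] 749.0 c [770.7 114. ] sz [214.9  82.9] ang 49.5
side label [323. 194.] 385.5 c [591.1 335.3] sz [ 71.8 106. ] ang 82.0
side label [227. 183.] 224.0 c [334.1 482.2] sz [72.6 81.7] ang 62.7
side label [514. 250.] 4403.0 c [964.7   9.7] sz [132.1 760. ] ang 0.4
side label [178. 145.] 273.5 c [219.5 812.2] sz [ 73.6 133.9] ang 4.0
side label [277. 130.] 176.0 c [577.3 850.4] sz [ 30.1 219.1] ang 74.5
side label [390. 130.] 486.5 c [1004.4  735.8] sz [ 95.  299.7] ang 11.0
side label [ 32. 108.] 114.5 c [-318.  1342.9] sz [ 62.5 131.2] ang 8.1
```

Target scanner: the orange head in the white dock at (210,254). The turquoise (143,245) and white (125,335) ones are look-alikes. Target bin: blue with copper blocks at (402,288). The one at (301,262) holds pins, and the pink (270,340) and red (490,362) ones aren't meant. The enlarged crop confirms both.

```bash
python3 -m pendant '[[-1,0,-0.04,0.05,0,0,0],[-1,0,-0.04,0.05,0,0,0],[-1,0,-0.04,0.05,0,0,0],[-1,0,-0.04,0.05,0,0,0],[-1,0,-0.04,0.045,-0.18,0,0]]' 40
python3 - <<'E'
from plant import robot, imaging
import cv2,numpy as np
o=robot.get_obs();c=imaging.read_camera("wrist");cv2.imwrite("pics/w1.png",c["frame"]);np.savez("pics/w1.npz",position=o["position"],orientation=o["orientation"],**c)
print(o["joint_vel"])
E
```

```text
clock: 0.78
position: [0.3852, 0.3386, 0.3027]
orientation: [[0.001, 0.173, 0.985], [-0.0, 0.985, -0.173], [-1.0, -0.0, 0.001]]
contact_force: [0.9, -0.1, -0.0]
width: 0.0927
[ 1.09919055 -0.20098912 -0.3139378   0.34856016  0.15858322 -0.1508077
  2.16410628]
```

View pics/w1.png

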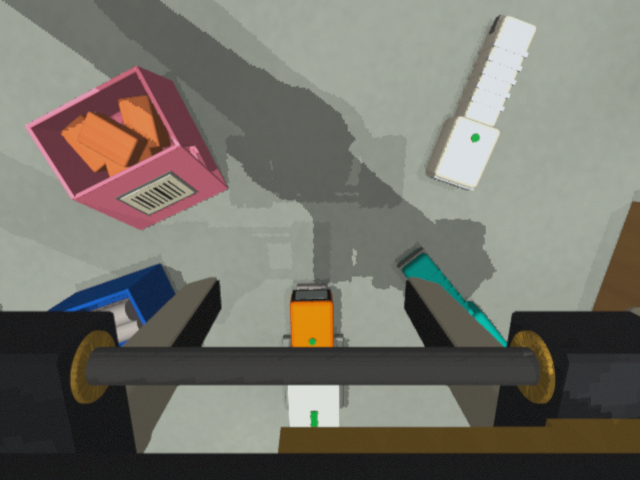

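The wrist view shows the orange head at about (312,320), with its window end at the top (robot side) and the hood below it at (313,405). The arm was still moving, so I'll take it again at rest.

```bash
python3 -m pendant '[[-1,0,0,0,0,0,0],[-1,0,0,0,0,0,0],[-1,0,0,0,0,0,0],[-1,0,0,0,0,0,0],[-1,0,0,0,0,0,0]]'
python3 - <<'E'
from plant import robot, imaging
from h import *
o=robot.get_obs();c=imaging.read_camera("wrist");cv2.imwrite("pics/w2.png",c["frame"])
V=wview(c,o);hsv=cv2.cvtColor(c["frame"],cv2.COLOR_BGR2HSV)
H,S,W=[hsv[...,i].astype(int) for i in range(3)]
m=(H>8)&(H<22)&(S>200)&(W>120)
for k in comps(m,300):
    r,b=rect(c,k,.048,V);print(k[:,0].mean(0),cv2.contourArea(k),r);print(b)
# edges of orange between rows: left/right columns
ys,xs=np.where(m[:, 270:360]);
for y in range(ys.min(),ys.max(),6):
    x=xs[ys==y]+270
    if len(x)>5: print(y,ray(c,[[x.min()-.5,y],[x.max()+.5,y]],.048,V)[:,:2].round(4).tolist())
E
```

```text
clock: 1.45
position: [0.3838, 0.3412, 0.3026]
orientation: [[-0.0, 0.177, 0.984], [-0.0, 0.984, -0.177], [-1.0, -0.0, -0.0]]
contact_force: [-0.0, -0.2, -0.9]
width: 0.0929
[309.66477273 325.51704545] 1708.0 ((492.3056640625, 318.10858154296875), (44.74748992919922, 51.609039306640625), 80.7258529663086)
[[463.23273 300.1859 ]
 [514.1672  291.86865]
 [521.3786  336.03125]
 [470.44415 344.3485 ]]
308 [[0.4693, 0.2988], [0.4772, 0.3428]]
314 [[0.4762, 0.2985], [0.484, 0.3417]]
320 [[0.483, 0.2972], [0.4908, 0.3405]]
326 [[0.4899, 0.2958], [0.4977, 0.3394]]
332 [[0.4968, 0.2944], [0.5047, 0.3382]]
338 [[0.5038, 0.293], [0.5118, 0.3371]]
344 [[0.5111, 0.2927], [0.5189, 0.3359]]
```

```bash
python3 -m pendant '[[-1,0.03,-0.001,0.042,-0.023,0,0],[-1,0.03,-0.001,0.042,0,0,0],[-1,0.03,-0.001,0.042,0,0,0],[-1,0.03,0,0,0,0,0],[-1,0.03,0,0,0,0,0]]'
python3 -m pendant '[[-1,0.02,0,0,0,0,0],[-1,0.016,0,0,0,0,0],[-1,0.01,0,0,0,0,0],[-1,0.005,0,0,0,0,0],[-1,0.0,0,0,0,0,0]]'

```

```text
clock: 2.12
position: [0.5087, 0.3168, 0.1515]
orientation: [[0.0, 0.156, 0.988], [-0.0, 0.988, -0.156], [-1.0, -0.0, 0.0]]
contact_force: [-0.2, -0.4, 0.1]
width: 0.0929
clock: 2.75
position: [0.5082, 0.3172, 0.1019]
orientation: [[0.0, 0.155, 0.988], [0.0, 0.988, -0.155], [-1.0, 0.0, 0.0]]
contact_force: [-0.0, -0.0, -0.1]
width: 0.0934
```

```bash
python3 -m pendant '[[-1,0.003,-0.0015,0,0,0,0],[-1,0,0,0,0,0,0],[1,0,0,0,0,0,0],[1,0,0,0,0,0,0],[1,0,0,0,0,0,0]]' 45
python3 -m pendant '[[1,0,0,0,0,0,0],[1,0,0,0,0,0,0],[1,0,0,0,0,0,0],[1,0,0,0,0,0,0],[1,0,0,0,0,0,0]]' 45
python3 - <<'E'
from plant import robot, imaging
from h import *
o=robot.get_obs();print(o["torque"],o["contact_force"]);c=imaging.read_camera("wrist");cv2.imwrite("pics/w3.png",c["frame"])
E
```

```text
clock: 3.38
position: [0.5079, 0.3157, 0.0988]
orientation: [[0.0, 0.155, 0.988], [0.0, 0.988, -0.155], [-1.0, 0.0, 0.0]]
contact_force: [-0.3, -0.5, -0.3]
width: 0.0675
clock: 4.0
position: [0.5079, 0.3158, 0.0987]
orientation: [[0.0, 0.155, 0.988], [0.0, 0.988, -0.155], [-1.0, 0.0, -0.0]]
contact_force: [0.1, -0.1, 0.1]
width: 0.0459
[ 0.14987234 -0.02551192  0.00395181] [ 0.08226148 -0.08339145  0.11050785]
```

View pics/w3.png

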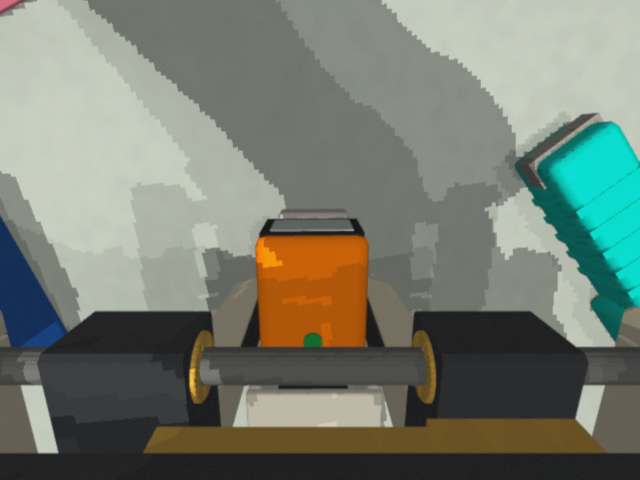

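Width is 45.9 mm, so the head is held and the jaws are square on it in the picture (head at (312,290)). Now the straight pull.

```bash
python3 -m pendant '[[1,0,0,-0.01,0,0,0],[1,0,0,-0.025,0,0,0],[1,0,0,-0.025,0,0,0],[1,0,0,-0.025,0,0,0],[1,0,0,-0.02,0,0,0]]' 45
python3 -m pendant '[[1,-0.01,0,0,0,0,0],[1,-0.02,0,0,0,0,0],[1,-0.03,0,0,0,0,0],[1,-0.03,0,0,0,0,0],[1,-0.02,0,0,0,0,0]]' 45
python3 - <<'E'
from plant import robot, imaging
from h import *
o=robot.get_obs();print(o["torque"],o["contact_force"])
for n in ("wrist","side","top"):
    c=imaging.read_camera(n);cv2.imwrite(f"pics/{n}4.png",c["frame"])
E
```

```text
clock: 4.68
position: [0.4026, 0.3319, 0.0987]
orientation: [[-0.0, 0.154, 0.988], [-0.0, 0.988, -0.154], [-1.0, -0.0, -0.0]]
contact_force: [1.1, 1.2, -2.7]
width: 0.0457
clock: 5.3
position: [0.405, 0.3314, 0.2105]
orientation: [[0.001, 0.156, 0.988], [0.001, 0.988, -0.156], [-1.0, 0.001, 0.001]]
contact_force: [-0.2, 0.0, -3.1]
width: 0.0462
[ 0.07402085  0.09337637 -0.00604539] [-1.97841673e-01  2.28368175e-03 -3.05765021e+00]
```

View pics/side4.png

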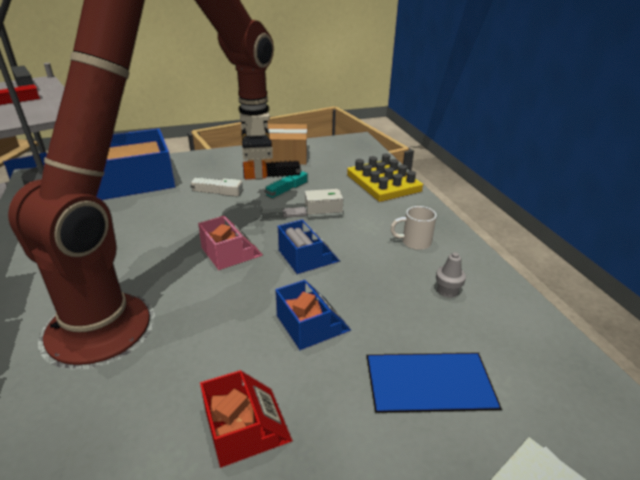

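View pics/wrist4.png

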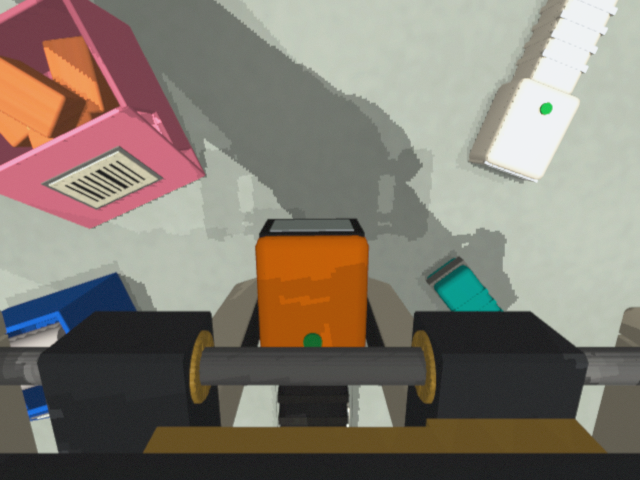

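Scanner is out, level in the hand and has not slipped (front edge still at row 235; copper grip visible below at (312,405)). Next I move over the copper bin to look at its label on the way to the mat.

```bash
python3 -m pendant '[[1,-0.02,-0.03,0.02,0,0,0],[1,-0.02,-0.04,0.0235,0,0,0],[1,-0.01,-0.04,0.0235,0,0,0],[1,-0.01,-0.04,0.0235,0,0,0],[1,-0.01,-0.04,0.0235,0,0,0]]' 45
python3 -m pendant '[[1,-0.01,-0.04,0.0235,0,0,0],[1,-0.01,-0.045,0.0235,0,0,0],[1,0,-0.045,0.0235,0,0,0],[1,0,-0.04,0.0235,0,0,0],[1,0,-0.04,0.0235,0,0,0]]' 45
python3 -m pendant '[[1,0,0,0,0,0,0],[1,0,0,0,0,0,0],[1,0,0,0,0,0,0],[1,0,0,0,0,0,0],[1,0,0,0,0,0,0]]' 45
python3 - <<'E'
from plant import robot, imaging
from h import *
o=robot.get_obs();print(o["q"])
c=imaging.read_camera("wrist");cv2.imwrite(f"pics/w5.png",c["frame"]);np.savez("pics/w5.npz",position=o["position"],orientation=o["orientation"],**c)
E
```

```text
clock: 6.08
position: [0.4871, 0.1245, 0.2778]
orientation: [[-0.003, 0.156, 0.988], [-0.001, 0.988, -0.156], [-1.0, -0.001, -0.003]]
contact_force: [1.1, 0.5, -3.9]
width: 0.0453
clock: 6.7
position: [0.5703, -0.101, 0.297]
orientation: [[-0.004, 0.156, 0.988], [0.0, 0.988, -0.156], [-1.0, -0.0, -0.004]]
contact_force: [1.5, 1.0, -3.6]
width: 0.046
clock: 7.32
position: [0.5707, -0.0984, 0.2988]
orientation: [[-0.0, 0.154, 0.988], [0.0, 0.988, -0.154], [-1.0, 0.0, -0.0]]
contact_force: [-0.5, -0.6, -2.8]
width: 0.0456
[ 0.1150996   0.50663557  0.02808613  1.64276375 -0.0163801   0.99243964
  1.56489119]
```

View pics/w5.png

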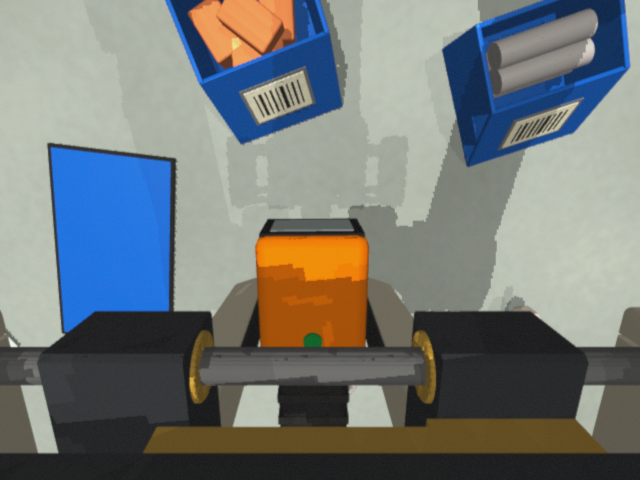

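```bash
cat > lab.py <<'E'
from h import *
def label(c,V,roi):
    x0,y0,x1,y1=roi
    f=c["frame"];hsv=cv2.cvtColor(f,cv2.COLOR_BGR2HSV);S=hsv[...,1].astype(int);W=hsv[...,2].astype(int)
    m=np.zeros(S.shape,np.uint8);m[y0:y1,x0:x1]=((S<70)&(W>150))[y0:y1,x0:x1]
    m=cv2.morphologyEx(m,cv2.MORPH_CLOSE,np.ones((9,9),np.uint8))
    ks=comps(m,200);k=max(ks,key=cv2.contourArea)
    k=cv2.convexHull(k);q=k
    for e in np.linspace(2,14,60):
        q=cv2.approxPolyDP(k,e,True)
        if len(q)<=4: break
    q=q[:,0].astype(float);print("quad",q.tolist())
    a,b,cc,d=q
    A=np.array([cc-a,-(d-b)]).T;s=np.linalg.solve(A,b-a);ctr=a+s[0]*(cc-a)
    P=ray(c,ctr,.0375,V)[0];print("ctr px",ctr,"world",P.round(4))
    n=None
    W0=ray(c,q,.0375,V); 
    # far edge (larger x) is lower
    o=np.argsort(W0[:,0]);
    hi=o[:2];lo=o[2:]
    for nm,ii,z in(("top",hi,.0375+.0164),("bot",lo,.0375-.0164)):
        E=ray(c,q[ii],z,V);E=E[np.argsort(E[:,1])];d=E[1]-E[0]
        print(nm,E[:,:2].round(4).tolist(),"len",np.linalg.norm(d).round(4),"heading n",np.degrees(np.arctan2(d[1],d[0]))-90, "mid",E.mean(0).round(4))
    return ctr,P
E
python3 - <<'E'
from lab import *
c=dict(np.load("pics/w5.npz"));V=wview(c,c)
label(c,V,(235,55,330,135))
hsv=cv2.cvtColor(c["frame"],cv2.COLOR_BGR2HSV)
m=(abs(hsv[...,0].astype(int)-108)<12)&(hsv[...,1]>150)&(hsv[...,2]>150);m[:,:45]=0;m[:140]=0;m[:,180:]=0
for k in comps(m,1000):
    print(rect(c,k,.004,V))
t=dict(np.load("pics/top0.npz"));label(t,t["view"],(380,258,418,280))
E
```

```text
quad [[302.0, 71.0], [311.0, 102.0], [259.0, 122.0], [243.0, 94.0]]
ctr px [279.03357817  98.23924449] world [ 0.4546 -0.1113  0.0375]
top [[0.4485, -0.1401], [0.4385, -0.0872]] len 0.0538 heading n 10.7076244458585 mid [ 0.4435 -0.1136  0.0539]
bot [[0.4707, -0.1353], [0.4606, -0.0831]] len 0.0532 heading n 10.898427553451029 mid [ 0.4657 -0.1092  0.0211]
(((578.8643798828125, -323.84063720703125), (122.3397216796875, 212.77835083007812), 74.18260192871094), array([[ 459.83038, -353.69556],
       [ 664.55194, -411.69305],
       [ 697.8984 , -293.98572],
       [ 493.17682, -235.98822]], dtype=float32))Traceback (most recent call last):
  File "<stdin>", line 8, in <module>
  File "lab.py", line 7, in label
    ks=comps(m,200);k=max(ks,key=cv2.contourArea)
                      ~~~^^^^^^^^^^^^^^^^^^^^^^^^
ValueError: max() iterable argument is empty
```

```bash
python3 -m pendant '[[1,0,0,0,0.12,0,0],[1,0,-0.05,0.008,0,0,0],[1,0.02,-0.06,0.009,0,0,0],[1,0.03,-0.06,0.009,0,0,0],[1,0.04,-0.045,0.008,0,0,0]]' 45
python3 -m pendant '[[1,0.04,0,0,0,0,0],[1,0.03,0,0,0,0,0],[1,0.02,0,0,0,0,0],[1,0.01,0,0,0,0,0],[1,0,0,0,0,0,0]]' 45

```

```text
clock: 8.0
position: [0.5458, -0.3126, 0.2121]
orientation: [[0.003, 0.274, 0.962], [-0.003, 0.962, -0.274], [-1.0, -0.002, 0.004]]
contact_force: [0.5, -0.7, -2.6]
width: 0.0459
clock: 8.62
position: [0.5457, -0.3092, 0.1112]
orientation: [[-0.001, 0.272, 0.962], [0.0, 0.962, -0.272], [-1.0, 0.0, -0.001]]
contact_force: [0.0, 0.5, -2.6]
width: 0.0458
```

```bash
python3 -m pendant '[[1,0.005,-0.005,0,0,0,0],[1,0.006,0,0,0,0,0],[1,0.004,0,0,0,0,0],[1,0.003,0,0,0,0,0],[1,0,0,0,0,0,0]]' 45
python3 -m pendant '[[1,0.001,0,0,0,0,0],[1,0.001,0,0,0,0,0],[1,0,0,0,0,0,0],[1,0,0,0,0,0,0],[1,0,0,0,0,0,0]]' 45

```

```text
clock: 9.25
position: [0.5443, -0.314, 0.0932]
orientation: [[-0.001, 0.272, 0.962], [0.0, 0.962, -0.272], [-1.0, 0.0, -0.001]]
contact_force: [-0.7, 0.3, -2.0]
width: 0.0457
clock: 9.88
position: [0.5443, -0.3142, 0.0916]
orientation: [[0.0, 0.272, 0.962], [-0.0, 0.962, -0.272], [-1.0, -0.0, 0.0]]
contact_force: [-0.4, 0.4, -2.8]
width: 0.0453
```

```bash
python3 -m pendant '[[1,0.001,0,0,0,0,0],[1,0.0005,0,0,0,0,0],[1,0,0,0,0,0,0],[1,0,0,0,0,0,0],[1,0,0,0,0,0,0]]' 45

```

```text
clock: 10.5
position: [0.5444, -0.3143, 0.0907]
orientation: [[0.0, 0.272, 0.962], [-0.0, 0.962, -0.272], [-1.0, -0.0, 0.0]]
contact_force: [-1.2, 1.8, 4.8]
width: 0.0457
```

Contact with the mat (+4.8 N). Letting go.

```bash
python3 -m pendant '[[-0.1,0,0,0,0,0,0],[-0.3,0,0,0,0,0,0],[-1,0,0,0,0,0,0],[-1,0,0,0,0,0,0],[-1,0,0,0,0,0,0]]' 45
python3 -m pendant '[[-1,-0.005,0,0,0,0,0],[-1,-0.02,0,0,0,0,0],[-1,-0.04,0,0,0,0,0],[-1,-0.05,0,0,0,0,0],[-1,-0.035,0,0,0,0,0]]' 45
python3 -m pendant '[[-1,-0.0,0,0.03,0,0,0],[-1,0,0,0.03,0,0,0],[-1,0,0,0.03,0,0,0],[-1,0,0,0.0,0,0,0],[-1,0,0,0,0,0,0]]' 45
python3 - <<'E'
from plant import robot, imaging
from h import *
o=robot.get_obs();print(o["q"])
for n in ("wrist","side"):
    c=imaging.read_camera(n);cv2.imwrite(f"pics/{n}6.png",c["frame"]);np.savez(f"pics/{n}6.npz",position=o["position"],orientation=o["orientation"],**c)
E
```

```text
clock: 11.12
position: [0.5444, -0.3142, 0.0899]
orientation: [[-0.0, 0.272, 0.962], [-0.0, 0.962, -0.272], [-1.0, -0.0, 0.0]]
contact_force: [-0.2, -0.3, -0.1]
width: 0.0858
clock: 11.75
position: [0.5449, -0.3146, 0.2443]
orientation: [[0.004, 0.272, 0.962], [-0.002, 0.962, -0.272], [-1.0, -0.001, 0.005]]
contact_force: [0.2, -0.1, -1.2]
width: 0.0932
clock: 12.38
position: [0.63, -0.3387, 0.2407]
orientation: [[-0.001, 0.273, 0.962], [-0.0, 0.962, -0.273], [-1.0, -0.0, -0.001]]
contact_force: [0.4, -0.6, -0.8]
width: 0.0931
[ 0.42869472  0.77706986  0.06805901  1.27928759 -0.05330138  1.08748438
  1.7967088 ]
```

View pics/wrist6.png

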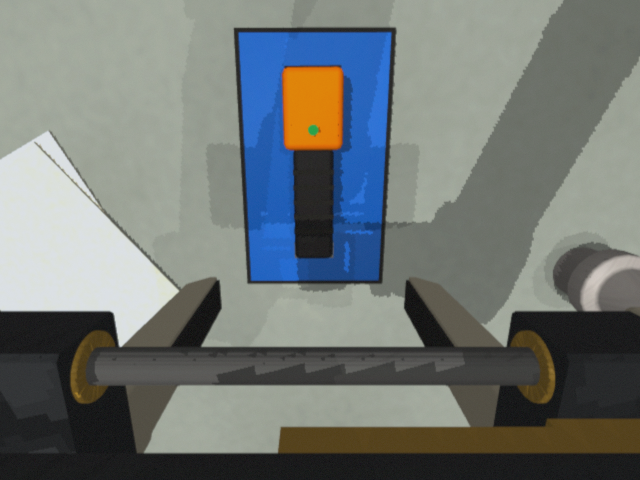

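View pics/side6.png

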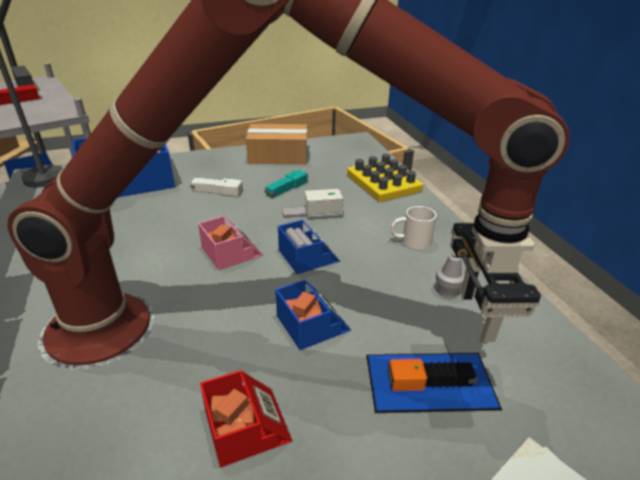

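Scanner lies flat and right way up on the mat (head (313,108), grip (313,205) in the wrist view). Measuring it for the second grasp.

```bash
python3 - <<'E'
from h import *
c=dict(np.load("pics/wrist6.npz"));V=wview(c,c)
hsv=cv2.cvtColor(c["frame"],cv2.COLOR_BGR2HSV);H,S,W=[hsv[...,i].astype(int) for i in range(3)]
m=(H>8)&(H<22)&(S>180)&(W>100)
for k in comps(m,500): print("orange",rect(c,k,.040,V))
b=np.zeros_like(m);b[150:270,285:345]=(W<75)[150:270,285:345]
for k in comps(b,500): print("black",rect(c,k,.036,V))
for y in range(160,250,15):
    x=np.where(b[y])[0]; print(y,ray(c,[[x.min()-.5,y],[x.max()+.5,y]],.036,V)[:,:2].mean(0))
for y in range(75,150,15):
    x=np.where(m[y])[0]; print(y,ray(c,[[x.min()-.5,y],[x.max()+.5,y]],.04,V)[:,:2].mean(0))
E
```

```text
orange (((535.0296630859375, -312.38238525390625), (44.26066970825195, 57.8417854309082), 74.11981964111328), array([[ 501.15704, -325.75464],
       [ 556.7914 , -341.58167],
       [ 568.9023 , -299.01013],
       [ 513.26794, -283.1831 ]], dtype=float32))
black (((606.2916259765625, -331.98248291015625), (32.099456787109375, 88.17355346679688), 74.5759506225586), array([[ 559.52405, -335.72882],
       [ 644.522  , -359.1795 ],
       [ 653.0592 , -328.23615],
       [ 568.0613 , -304.78546]], dtype=float32))
160 [ 0.57109369 -0.32233943]
175 [ 0.58233535 -0.32553166]
190 [ 0.59383081 -0.32879596]
205 [ 0.60570038 -0.33174252]
220 [ 0.61773119 -0.33515394]
235 [ 0.63004312 -0.3386451 ]
75 [ 0.51233127 -0.30604197]
90 [ 0.52214228 -0.30883193]
105 [ 0.53226374 -0.31132163]
120 [ 0.54239552 -0.31459139]
135 [ 0.55285144 -0.31756475]
```

```bash
python3 -m pendant '[[-1,0,0,0,0,0.17,0],[-1,0,0,0,0,0.17,0],[-1,0,0,0,0,0,0],[-1,0,0,0,0,0,0],[-1,0,0,0,0,0,0]]' 45
python3 - <<'E'
from plant import robot
import numpy as np
from scipy.optimize import least_squares
o=robot.get_obs();print(np.round(o["q"],4).tolist(),o["position"].round(4).tolist() if hasattr(o["position"],"round") else o["position"]);print(np.round(o["orientation"],4))
E
```

```text
clock: 13.1
position: [0.6303, -0.3391, 0.2416]
orientation: [[-0.319, 0.273, 0.908], [0.09, 0.962, -0.258], [-0.944, -0.001, -0.331]]
contact_force: [0.4, 0.5, -0.3]
width: 0.0929
[0.4052, 0.9286, 0.1011, 0.9828, -0.0136, 1.5636, 1.7759] [0.6303, -0.3391, 0.2416]
[[-3.186e-01  2.731e-01  9.077e-01]
 [ 8.990e-02  9.620e-01 -2.579e-01]
 [-9.436e-01 -6.000e-04 -3.310e-01]]
```

```bash
cat > kin.py <<'E'
import numpy as np
from scipy.optimize import least_squares
from scipy.spatial.transform import Rotation as Ro
def rz(a): return Ro.from_euler('z',a).as_matrix()
def ry(a): return Ro.from_euler('y',a).as_matrix()
D=[([-1.239,.616,-.013,1.425,.008,1.103,-.04],[.228,.608,.302],[[-.001,.351,.936],[-.002,.936,-.351],[-1,-.003,0]]),
([.1150996,.50663557,.02808613,1.64276375,-.0163801,.99243964,1.56489119],[.5707,-.0984,.2988],[[0,.154,.988],[0,.988,-.154],[-1,0,0]]),
([.42869472,.77706986,.06805901,1.27928759,-.05330138,1.08748438,1.7967088],[.63,-.3387,.2407],[[-.001,.273,.962],[0,.962,-.273],[-1,0,-.001]]),
([.4052,.9286,.1011,.9828,-.0136,1.5636,1.7759],[.6303,-.3391,.2416],[[-.3186,.2731,.9077],[.0899,.962,-.2579],[-.9436,-.0006,-.331]])]
def fk(q,p,s):
    h,L1,L2,L3,e=p
    ez=np.array([0,0,1.]);ex=np.array([1.,0,0])
    R=rz(s[0]*q[0])@ry(q[1]);P=h*ez
    R=R@rz(s[1]*q[2]);P=P+R@(L1*ez+e*ex);R=R@ry(q[3]);R=R@rz(s[2]*q[4]);P=P+R@(L2*ez-e*ex);R=R@ry(q[5]);R=R@rz(s[3]*q[6]);P=P+R@(L3*ez)
    return P,R
if __name__=="__main__":
    import itertools
    for s in itertools.product((-1,1),repeat=4):
        f=lambda p:np.concatenate([fk(q,p,s)[0]-x for q,x,_ in D])
        r=least_squares(f,[.34,.5,.4,.3,0])
        er=np.abs(np.array([fk(q,r.x,s)[1][:,2]-np.array(O)[:,0] for q,x,O in D])).max()
        print(s,r.x.round(4),np.abs(r.fun).max().round(4),er.round(4))
    
E
python3 kin.py
```

```text
(-1, -1, -1, -1) [ 0.2837  0.5349  0.3882  0.2429 -0.0027] 0.0211 0.0003
(-1, -1, -1, 1) [ 0.2837  0.5349  0.3882  0.2429 -0.0027] 0.0211 0.0003
(-1, -1, 1, -1) [ 0.2824  0.5591  0.3821  0.2614 -0.01  ] 0.0244 0.0839
(-1, -1, 1, 1) [ 0.2824  0.5591  0.3821  0.2614 -0.01  ] 0.0244 0.0839
(-1, 1, -1, -1) [-0.1384  0.3834  0.2352 -0.1907  0.1593] 0.0589 0.1045
(-1, 1, -1, 1) [-0.1384  0.3834  0.2352 -0.1907  0.1593] 0.0589 0.1045
(-1, 1, 1, -1) [0.1209 0.5827 0.3016 0.1611 0.0271] 0.0854 0.079
(-1, 1, 1, 1) [0.1209 0.5827 0.3016 0.1611 0.0271] 0.0854 0.079
(1, -1, -1, -1) [-0.4735 -0.4729  0.1154 -1.0909  0.3033] 0.811 0.2588
(1, -1, -1, 1) [-0.4735 -0.4729  0.1154 -1.0909  0.3033] 0.811 0.2588
(1, -1, 1, -1) [ 1.5538  1.0451  0.6444  1.6266 -0.7184] 0.8462 0.2843
(1, -1, 1, 1) [ 1.5538  1.0451  0.6444  1.6266 -0.7184] 0.8462 0.2843
(1, 1, -1, -1) [-3.0606 -0.9684 -0.9376 -3.4051  1.1593] 0.6691 0.1555
(1, 1, -1, 1) [-3.0606 -0.9684 -0.9376 -3.4051  1.1593] 0.6691 0.1555
(1, 1, 1, -1) [-1.8313  0.2468 -0.6841 -1.5198  0.4472] 0.7059 0.1797
(1, 1, 1, 1) [-1.8313  0.2468 -0.6841 -1.5198  0.4472] 0.7059 0.1797
```

```bash
cat >> kin.py <<'E'
S=(-1,-1,-1)
ey=np.array([0,1.,0]);ez=np.array([0,0,1.])
def fk2(q,p,s7=-1):
    h,L1,L2,L3,d1,d2,d3=p
    R=rz(-q[0]);P=h*ez+R@(d1*ey);R=R@ry(q[1])@rz(-q[2]);P=P+R@(L1*ez+d2*ey);R=R@ry(q[3])@rz(-q[4]);P=P+R@(L2*ez+d3*ey);R=R@ry(q[5])@rz(s7*q[6]);P=P+R@(L3*ez)
    return P,R
def fit(D=D):
    f=lambda p:np.concatenate([np.concatenate([fk2(q,p)[0]-x for q,x,_ in D]),1e-3*np.array(p[4:])])
    r=least_squares(f,[.34,.5,.4,.3,0,0,0]);return r.x,r.fun
if __name__=="__main__":
    x,f=fit();print(x.round(4),f.round(4))
    for q,_,O in D: 
        R=fk2(q,x)[1];print((R.T@np.array(O)).round(2).tolist())
E
python3 kin.py | tail -6
```

```text
-4.500e-03] [-0.0004  0.0001 -0.0001  0.     -0.0002  0.0002 -0.0001 -0.0001 -0.0001
 -0.     -0.0001  0.     -0.     -0.     -0.    ]
[[-0.0, -1.0, 0.0], [-0.0, -0.0, -1.0], [1.0, 0.0, -0.0]]
[[0.0, -1.0, 0.0], [-0.0, -0.0, -1.0], [1.0, 0.0, -0.0]]
[[-0.0, -1.0, 0.0], [0.0, -0.0, -1.0], [1.0, -0.0, 0.0]]
[[-0.0, -1.0, 0.0], [0.0, -0.0, -1.0], [1.0, -0.0, 0.0]]
```

```bash
cat > plan.py <<'E'
from kin import *
lo=np.array([-3.12,-.3,-1.34,.26,-1.36,.01,-2.84]);hi=np.array([3.12,2.06,1.32,2.42,4.5,1.98,2.84])
A=np.array([[0,-1,0],[0,0,-1],[1,0,0]],float)
P0,_=fit()
def sc_frame(sx):
    sy=np.cross([0,0,1],sx);sy/=np.linalg.norm(sy);return np.c_[sx,sy,np.cross(sx,sy)]
def tool(R,o,g,a):
    T=R@np.c_[[np.sin(a),0,-np.cos(a)],[0,-1,0],[-np.cos(a),0,-np.sin(a)]]
    return T,o+R@g-.065*T[:,0]
L=np.array([.4546,-.1113,.0375]);hd=np.radians(10.8);e=np.radians(35)
n=np.array([np.cos(e)*np.cos(hd),np.cos(e)*np.sin(hd),np.sin(e)])
def scan(g,a,dist=.08):
    R=sc_frame(-n);o=L+dist*n-.075*R[:,0]-.018*R[:,2];return tool(R,o,g,a)
def mat(g,a,o=(.5785,-.3243,.004),h=164.3):
    h=np.radians(h);return tool(sc_frame(np.array([np.cos(h),np.sin(h),0])),np.array(o),g,a)
def ik(T,p,q0):
    def f(q):
        P,R=fk2(q,P0);return np.r_[(P-p)*10,Ro.from_matrix((R@A).T@T).as_rotvec()*2,.001*(q-q0)]
    best=None
    for d in [0,.3,-.3]:
        r=least_squares(f,np.clip(q0+d*np.array([0,0,1,0,-1,0,0]),lo+1e-3,hi-1e-3),bounds=(lo,hi))
        if best is None or r.cost<best.cost: best=r
    return best.x,np.abs(best.fun[:3]).max()/10,np.abs(best.fun[3:6]).max()/2
if __name__=="__main__":
    q0=np.array([.4052,.9286,.1011,.9828,-.0136,1.5636,1.7759])
    for a in (0,10,15,19.3,25,30):
        for x in (-.02,-.035):
            g=np.array([x,0,.0225])
            for nm,fn in (("mat",mat),("scan",scan)):
                T,p=fn(g,np.radians(a));q,ep,er=ik(T,p,q0);print(a,x,nm,p.round(3),q.round(2),round(ep,4),round(er,4))
E
python3 plan.py
```

```text
0 -0.02 mat [ 0.598 -0.33   0.092] [ 0.45  0.9   0.05  1.5  -0.06  0.75  1.81] 0.0 0.0
0 -0.02 scan [ 0.556 -0.092  0.195] [ 0.52  0.58 -0.43  2.1  -0.86  0.01  2.84] 0.0042 0.0588
0 -0.035 mat [ 0.612 -0.334  0.092] [ 0.44  0.92  0.05  1.45 -0.06  0.78  1.81] 0.0 0.0
0 -0.035 scan [ 0.568 -0.09   0.203] [ 0.96  0.96 -1.3   2.11  1.77  0.71  0.38] 0.0 0.0
10 -0.02 mat [ 0.609 -0.333  0.091] [ 0.42  0.97  0.08  1.32 -0.03  1.02  1.79] 0.0 0.0
10 -0.02 scan [ 0.566 -0.09   0.2  ] [ 0.38  0.56 -0.29  2.03  0.02  0.16  1.91] 0.0 0.0
10 -0.035 mat [ 0.623 -0.337  0.091] [ 0.42  0.99  0.08  1.27 -0.04  1.05  1.78] 0.0 0.0
10 -0.035 scan [ 0.578 -0.088  0.209] [ 0.36  0.55 -0.28  2.    0.    0.2   1.91] 0.0 0.0
15 -0.02 mat [ 0.614 -0.334  0.089] [ 0.41  1.01  0.09  1.23 -0.03  1.16  1.78] 0.0 0.0
15 -0.02 scan [ 0.571 -0.089  0.203] [ 0.31  0.56 -0.21  1.97 -0.    0.3   1.91] 0.0 0.0
15 -0.035 mat [ 0.628 -0.338  0.089] [ 0.41  1.04  0.09  1.17 -0.03  1.19  1.77] 0.0 0.0
15 -0.035 scan [ 0.583 -0.087  0.211] [ 0.3   0.56 -0.21  1.93 -0.01  0.33  1.9 ] 0.0 0.0
19.3 -0.02 mat [ 0.618 -0.336 
[... 345 characters left out ...]
t [ 0.624 -0.337  0.085] [ 0.4   1.11  0.1   1.03 -0.01  1.43  1.77] 0.0 0.0
25 -0.02 scan [ 0.582 -0.087  0.206] [ 0.21  0.59 -0.12  1.83  0.03  0.56  1.86] 0.0 0.0
25 -0.035 mat [ 0.639 -0.341  0.085] [ 0.4   1.14  0.1   0.96 -0.01  1.47  1.76] 0.0 0.0
25 -0.035 scan [ 0.594 -0.085  0.214] [ 0.2   0.59 -0.12  1.79  0.02  0.6   1.85] 0.0 0.0
30 -0.02 mat [ 0.629 -0.339  0.083] [ 0.4   1.17  0.11  0.93 -0.    1.56  1.76] 0.0 0.0
30 -0.02 scan [ 0.587 -0.086  0.206] [ 0.18  0.61 -0.09  1.76  0.05  0.69  1.83] 0.0 0.0
30 -0.035 mat [ 0.643 -0.343  0.083] [ 0.4   1.2   0.11  0.85 -0.01  1.61  1.76] 0.0 0.0
30 -0.035 scan [ 0.599 -0.084  0.215] [ 0.17  0.62 -0.09  1.72  0.04  0.73  1.83] 0.0 0.0
```

```bash
cat > dlt.py <<'E'
from plan import *
from plant import robot
def delta(T,p):
    o=robot.get_obs();R=np.array(o["orientation"]);d=R.T@(p-np.array(o["position"]))
    w=Ro.from_matrix(R.T@T).as_rotvec();print("target",p.round(4),"d tool",d.round(4),"w",w.round(4),"world d",(p-np.array(o["position"])).round(4))
E
python3 - <<'E'
from dlt import *
g=np.array([-.025,0,.025]);a=np.radians(19.3)
T,p=mat(g,a);delta(T,p);delta(T,p-.05*T[:,0])
E
```

```text
target [ 0.6232 -0.3369  0.0903] d tool [0.1452 0.0003 0.0431] w [-0.0026 -0.0005 -0.0003] world d [-0.0071  0.0022 -0.1512]
target [ 0.6392 -0.3414  0.1375] d tool [0.0952 0.0003 0.043 ] w [-0.0026 -0.0005 -0.0003] world d [ 0.0088 -0.0023 -0.104 ]
```

```bash
python3 -m pendant '[[-1,0.02,0,0.02,0,0,0],[-1,0.03,0,0.023,0,0,0],[-1,0.03,0,0,0,0,0],[-1,0.015,0,0,0,0,0],[-1,0,0,0,0,0,0]]' 45
python3 -m pendant '[[-1,0.015,0,0,0,0,0],[-1,0.015,0,0,0,0,0],[-1,0.01,0,0,0,0,0],[-1,0.004,0,0,0,0,0],[-1,0,0,0,0,0,0]]' 45
python3 - <<'E'
from dlt import *
g=np.array([-.025,0,.025]);a=np.radians(19.3)
T,p=mat(g,a);delta(T,p);print(robot.get_obs()["contact_force"])
E
```

```text
clock: 13.72
position: [0.6388, -0.3412, 0.1364]
orientation: [[-0.321, 0.273, 0.907], [0.091, 0.962, -0.257], [-0.943, -0.0, -0.334]]
contact_force: [0.2, 0.2, 0.5]
width: 0.0931
clock: 14.35
position: [0.6253, -0.3371, 0.0943]
orientation: [[-0.321, 0.272, 0.907], [0.091, 0.962, -0.257], [-0.943, 0.0, -0.334]]
contact_force: [-0.5, -0.4, -0.3]
width: 0.093
target [ 0.6232 -0.3369  0.0903] d tool [ 0.0044 -0.0004 -0.0006] w [-0.0016 -0.0035 -0.0006] world d [-0.002   0.0002 -0.004 ]
[-0.4812773  -0.37319165 -0.25554888]
```

```bash
python3 -m pendant '[[-1,0.004,0,0,0,0,0],[-1,0,0,0,0,0,0],[1,0,0,0,0,0,0],[1,0,0,0,0,0,0],[1,0,0,0,0,0,0]]' 45
python3 -m pendant '[[1,0,0,0,0,0,0],[1,0,0,0,0,0,0],[1,0,0,0,0,0,0],[1,0,0,0,0,0,0],[1,0,0,0,0,0,0]]' 45
python3 - <<'E'
from dlt import *
o=robot.get_obs();print(o["width"],o["contact_force"])
g=np.array([-.025,0,.025]);a=np.radians(19.3)
T,p=mat(g,a);delta(T,p)
np.savez("grasp.npz",p=o["position"],R=o["orientation"])
E
```

```text
clock: 14.98
position: [0.6241, -0.3368, 0.0909]
orientation: [[-0.321, 0.272, 0.907], [0.091, 0.962, -0.257], [-0.943, -0.0, -0.333]]
contact_force: [-0.2, -0.2, 0.4]
width: 0.0678
clock: 15.6
position: [0.6241, -0.3366, 0.0908]
orientation: [[-0.321, 0.272, 0.907], [0.091, 0.962, -0.257], [-0.943, 0.0, -0.334]]
contact_force: [-0.6, -0.6, -0.6]
width: 0.0317
0.03166132273487965 [-0.56771531 -0.55285284 -0.64647048]
target [ 0.6232 -0.3369  0.0903] d tool [ 0.0007 -0.0005 -0.0006] w [-0.0016 -0.0032 -0.0007] world d [-0.0009 -0.0002 -0.0005]
```

```bash
python3 -m pendant '[[1,-0.008,0,-0.003,0,0,0],[1,-0.02,0,-0.007,0,0,0],[1,-0.038,0,-0.0133,0,0,0],[1,-0.038,0,-0.0133,0,0,0],[1,-0.038,0,-0.0133,0,0,0]]' 45
cat >> dlt.py <<'E'
gr=np.load("grasp.npz");Rg=gr["R"];pg=gr["p"]
def rel(o=(.5785,-.3243,.004)):
    y=Rg[:,1];sx=np.cross([0,0,1],y);sx/=np.linalg.norm(sx);Rs=sc_frame(sx)
    gp=pg+.065*Rg[:,0];g=Rs.T@(gp-np.array(o));g[1]=0
    a=np.arctan2(Rs[:,0]@Rg[:,0],-Rs[:,2]@Rg[:,0]);return g,a
E
python3 - <<'E'
from dlt import *
g,a=rel();print(g,np.degrees(a))
for d in (.14,.08):
    T,p=scan(g,a,d);delta(T,p);print(ik(T,p,np.array(robot.get_obs()["q"])))
E
```

```text
clock: 16.23
position: [0.6244, -0.337, 0.2443]
orientation: [[-0.319, 0.272, 0.908], [0.09, 0.962, -0.257], [-0.943, -0.001, -0.332]]
contact_force: [-0.3, -0.1, -2.9]
width: 0.0315
[-0.02556649  0.          0.02553981] 19.481426914329965
target [ 0.6268 -0.0784  0.2443] d tool [ 0.0225  0.2494 -0.0642] w [-0.4713 -0.598  -0.0153] world d [ 0.0025  0.2585 -0.    ]
(array([ 0.20790213,  0.57247549, -0.13727363,  1.73333515, -0.00458502,
        0.58009072,  1.86480572]), np.float64(3.8602065099979654e-08), np.float64(4.838849643345243e-07))
target [ 0.5786 -0.0877  0.2099] d tool [ 0.0695  0.2274 -0.0943] w [-0.4713 -0.598  -0.0153] world d [-0.0458  0.2493 -0.0345]
(array([ 0.25584308,  0.56098031, -0.16071309,  1.89413972,  0.00293413,
        0.43448811,  1.88727618]), np.float64(4.4120787134893646e-08), np.float64(5.574362577036828e-07))
```

```bash
python3 -m pendant '[[1,-0.006,0,0,-0.0943,-0.1196,-0.003],[1,0,0,0,-0.0943,-0.1196,-0.003],[1,0,0,0,-0.0943,-0.1196,-0.003],[1,0,0,0,-0.0943,-0.1196,-0.003],[1,0,0,0,-0.0943,-0.1196,-0.003]]' 45
python3 - <<'E'
from dlt import *
g,a=rel();T,p=scan(g,a,.14);delta(T,p)
E
```

```text
clock: 16.85
position: [0.6257, -0.3373, 0.2488]
orientation: [[0.264, -0.191, 0.945], [0.05, 0.982, 0.184], [-0.963, -0.001, 0.269]]
contact_force: [-0.3, 0.7, -3.2]
width: 0.0318
target [ 0.6268 -0.0784  0.2443] d tool [0.0177 0.2539 0.0476] w [0.0039 0.0015 0.0001] world d [ 0.0011  0.2588 -0.0045]
```

```bash
python3 -m pendant '[[1,0.003,0.045,0.009,0,0,0],[1,0.003,0.055,0.01,0,0,0],[1,0.004,0.055,0.01,0,0,0],[1,0.004,0.055,0.01,0,0,0],[1,0.004,0.044,0.009,0.004,0.0015,0]]' 45
python3 -m pendant '[[1,0,0,0,0,0,0],[1,0,0,0,0,0,0],[1,0,0,0,0,0,0],[1,0,0,0,0,0,0],[1,0,0,0,0,0,0]]' 45
python3 - <<'E'
from dlt import *
from plant import imaging
import cv2
g,a=rel();T,p=scan(g,a,.14);delta(T,p);T,p=scan(g,a,.08);delta(T,p)
for n in ("wrist","side","top"):
    c=imaging.read_camera(n);cv2.imwrite(f"pics/{n}7.png",c["frame"])
f=cv2.imread("pics/top7.png");cv2.imwrite("pics/t7c.png",cv2.resize(f[100:340,260:560],None,fx=2.5,fy=2.5))
E
```

```text
clock: 17.48
position: [0.6281, -0.0757, 0.2443]
orientation: [[0.259, -0.186, 0.948], [0.052, 0.983, 0.178], [-0.964, 0.003, 0.264]]
contact_force: [0.1, 0.1, -3.2]
width: 0.0316
clock: 18.1
position: [0.6286, -0.0793, 0.2428]
orientation: [[0.26, -0.182, 0.948], [0.051, 0.983, 0.175], [-0.964, 0.003, 0.265]]
contact_force: [-0.1, 0.1, -2.2]
width: 0.0316
target [ 0.6268 -0.0784  0.2443] d tool [-0.0019  0.0012 -0.0012] w [-0.0055 -0.0031 -0.0011] world d [-0.0018  0.0009  0.0015]
target [ 0.5786 -0.0877  0.2099] d tool [ 0.0183  0.0008 -0.0577] w [-0.0055 -0.0031 -0.0011] world d [-0.0501 -0.0084 -0.0329]
```

View pics/wrist7.png

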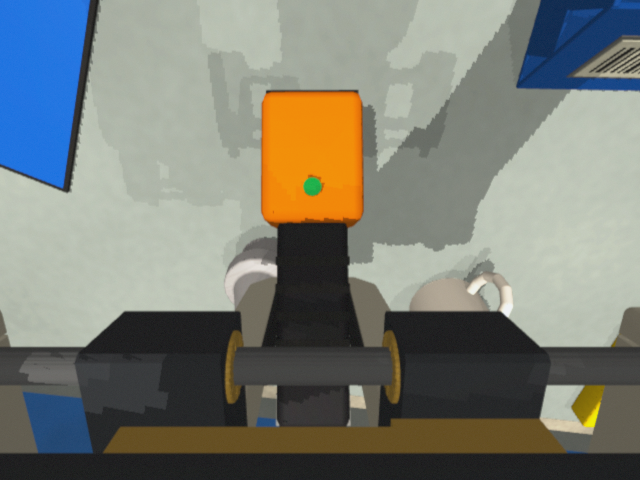

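View pics/side7.png

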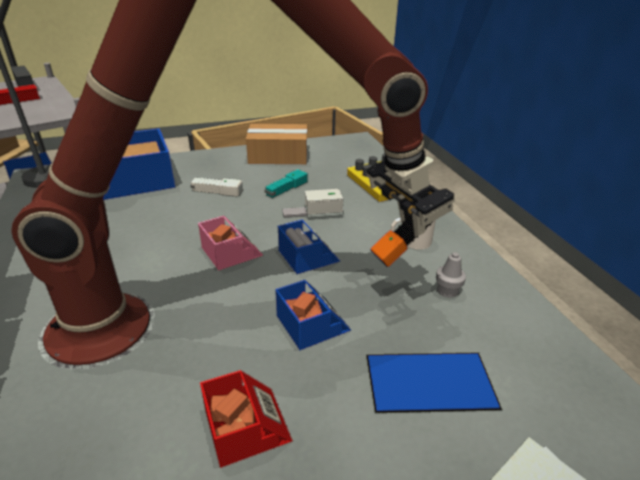

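View pics/t7c.png

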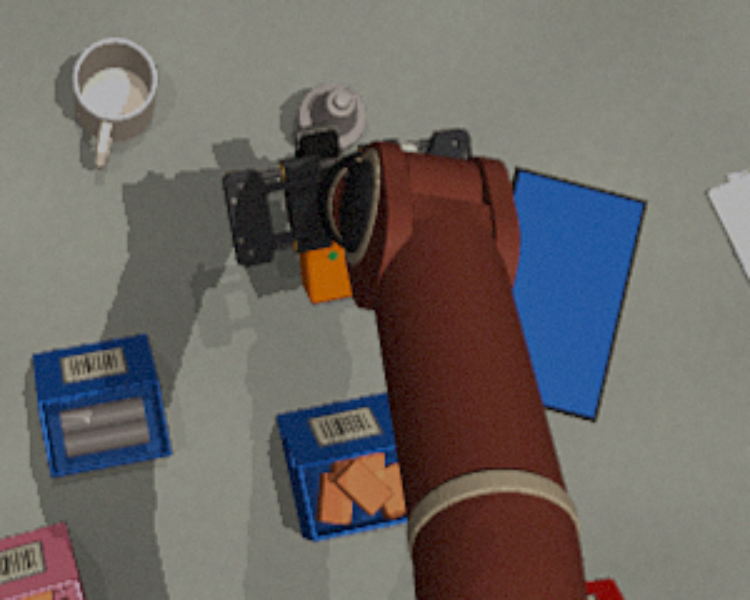

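Copper bin's label remains visible at (345,427) in the crop, and the scanner's head points at it from the far side. Checking the pose in the hand: I project the expected head corners into the wrist image.

```bash
python3 - <<'E'
from dlt import *
from h import *
from plant import imaging
c=imaging.read_camera("wrist");g,a=rel()
# scanner in tool frame
Rt=np.c_[[np.sin(a),0,-np.cos(a)],[0,-1,0],[-np.cos(a),0,-np.sin(a)]] # tool in scanner
Tc=np.asarray(c["T_tool_cam"])
for P in ([.075,-.023,.036],[.075,.023,.036],[.015,.023,.036],[.015,-.023,.036]):
    pt=Rt.T@(np.array(P)-g)+[.065,0,0]
    pc=np.linalg.inv(Tc)@np.r_[pt,1];print(P,c["fx"]*pc[0]/pc[2]+c["cx"],c["fy"]*pc[1]/pc[2]+c["cy"])
hsv=cv2.cvtColor(c["frame"],cv2.COLOR_BGR2HSV);H,S,W=[hsv[...,i].astype(int) for i in range(3)]
m=(H>8)&(H<22)&(S>180)&(W>100)
for k in comps(m,3000): print(cv2.boundingRect(k),cv2.minAreaRect(k)); 
for y in (110,150,190,210): x=np.where(m[y])[0];print(y,x.min(),x.max())
E
```

```text
[0.075, -0.023, 0.036] 364.249747012032 88.15904012419097
[0.075, 0.023, 0.036] 261.4897736075734 88.28152631031753
[0.015, 0.023, 0.036] 260.31790536523243 221.5359570398984
[0.015, -0.023, 0.036] 365.75606765309834 221.41669394349216
(262, 91, 101, 136) ((311.9999694824219, 158.49996948242188), (99.99998474121094, 134.99996948242188), 0.0)
110 262 361
150 262 362
190 262 362
210 262 362
```

```bash
python3 -m pendant '[[1,0.003,0.0008,-0.0107,-0.0055,-0.003,-0.001],[1,0.005,0,-0.015,0,0,0],[1,0.005,0,-0.015,0,0,0],[1,0.003,0,-0.01,0,0,0],[1,0.002,0,-0.007,0,0,0]]' 45
python3 -m pendant '[[1,0,0,0,0,0,0],[1,0,0,0,0,0,0],[1,0,0,0,0,0,0],[1,0,0,0,0,0,0],[1,0,0,0,0,0,0]]' 45
python3 - <<'E'
from dlt import *
g,a=rel();T,p=scan(g,a,.08);delta(T,p)
E
```

```text
clock: 18.92
position: [0.5781, -0.0872, 0.2098]
orientation: [[0.263, -0.189, 0.946], [0.051, 0.982, 0.182], [-0.964, 0.0, 0.267]]
contact_force: [0.9, -0.7, -2.6]
width: 0.0317
clock: 19.55
position: [0.5788, -0.087, 0.2101]
orientation: [[0.263, -0.189, 0.946], [0.051, 0.982, 0.182], [-0.963, 0.0, 0.268]]
contact_force: [-0.4, -0.3, -4.0]
width: 0.0317
target [ 0.5786 -0.0877  0.2099] d tool [ 0.0002 -0.0006 -0.0005] w [ 0.0016  0.0003 -0.0006] world d [-0.0003 -0.0007 -0.0003]
```

```bash
python3 - <<'E'
from plant import imaging
import cv2,numpy as np
s=imaging.read_camera("side")["frame"];t=imaging.read_camera("top")["frame"]
a=cv2.resize(s[200:360,260:460],(500,400),interpolation=cv2.INTER_CUBIC);b=cv2.resize(t[140:340,330:480],(300,400),interpolation=cv2.INTER_CUBIC)
cv2.imwrite("pics/scan8.png",np.hstack([a,b]))
E
```

```text
(no output)
```

View pics/scan8.png

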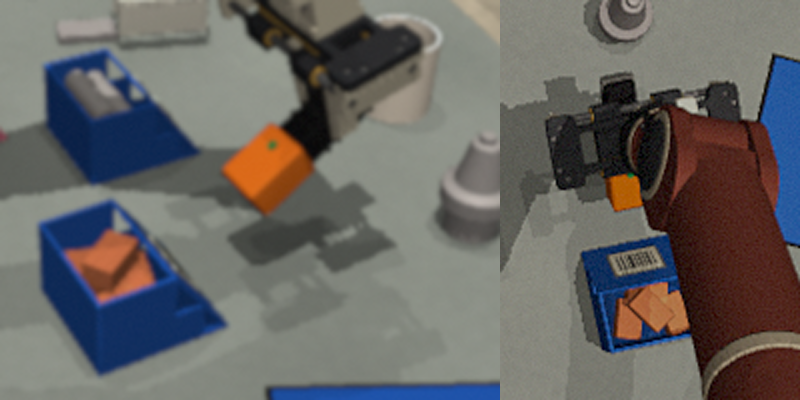

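```bash
python3 - <<'E'
from h import *
t=dict(np.load("pics/top0.npz"));f=t["frame"]
S=cv2.cvtColor(f,cv2.COLOR_BGR2HSV)[...,1]
m=np.zeros(S.shape,np.uint8);m[258:282,382:418]=(S<110)[258:282,382:418]
m=cv2.morphologyEx(m,cv2.MORPH_CLOSE,np.ones((5,5)))
for k in comps(m,50):
    r=cv2.minAreaRect(k);print(r,ray(t,r[0],.0375,t["view"]))
E
for i in 1 2 3 4 5; do python3 -m pendant '[[1,0,0,0,0,0,0],[1,0,0,0,0,0,0],[1,0,0,0,0,0,0],[1,0,0,0,0,0,0],[1,0,0,0,0,0,0]]' 45 | head -2; done
```

```text
((396.83782958984375, 266.0270080566406), (20.714271545410156, 28.27662467956543), 80.53767395019531) [[ 0.46600168 -0.1096481   0.0375    ]]
clock: 20.27
position: [0.5787, -0.087, 0.2101]
clock: 20.9
position: [0.5787, -0.087, 0.2101]
clock: 21.52
position: [0.5787, -0.087, 0.2101]
clock: 22.15
position: [0.5787, -0.087, 0.2101]
clock: 22.78
position: [0.5787, -0.087, 0.2101]
```

```bash
python3 - <<'E'
from h import *
t=dict(np.load("pics/top0.npz"));f=t["frame"]
c=cv2.resize(f[252:290,376:426],None,fx=14,fy=14,interpolation=cv2.INTER_NEAREST);cv2.imwrite("pics/lab9.png",c)
hsv=cv2.cvtColor(f,cv2.COLOR_BGR2HSV)
for T in (80,95):
    m=np.zeros(f.shape[:2],np.uint8);m[262:280,382:418]=((hsv[...,1]<T)&(hsv[...,2]>120))[262:280,382:418]
    m=cv2.morphologyEx(m,cv2.MORPH_CLOSE,np.ones((5,5)))
    for k in comps(m,50):
        r=cv2.minAreaRect(k);print(T,r,ray(t,r[0],.0375,t["view"]))
E
```

```text
80 ((397.5769348144531, 269.8846130371094), (10.198039054870605, 24.318401336669922), 78.69007110595703) [[ 0.45712978 -0.11108149  0.0375    ]]
95 ((397.5769348144531, 269.8846130371094), (10.198039054870605, 24.318401336669922), 78.69007110595703) [[ 0.45712978 -0.11108149  0.0375    ]]
```

View pics/lab9.png

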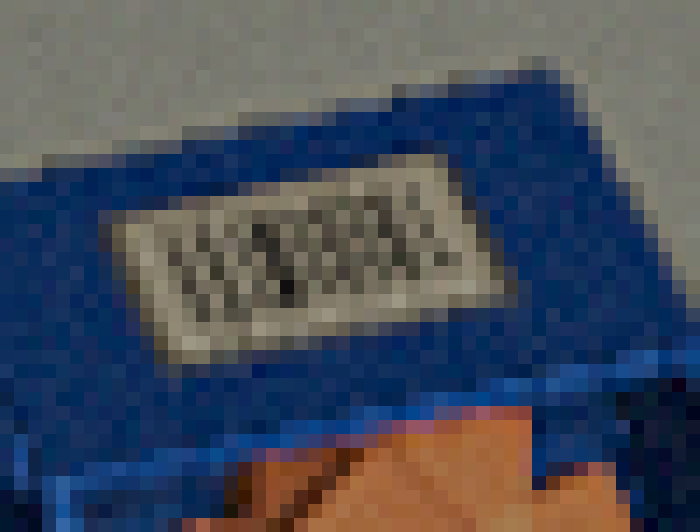

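The label was clean in both views (wrist (.4546,-.1113), top (.4571,-.1111); they agree within 3 mm), and the arm held still for over 3 s. Backing out along the beam and returning to the mat.

```bash
python3 -m pendant '[[1,-0.003,0,0.01,0,0,0],[1,-0.005,0,0.015,0,0,0],[1,-0.005,0,0.015,0,0,0],[1,-0.005,0,0.015,0,0,0],[1,-0.003,0,0.006,0,0,0]]' 45
python3 -m pendant '[[1,-0.005,-0.044,-0.009,0,0,0],[1,-0.004,-0.055,-0.01,0,0,0],[1,-0.004,-0.055,-0.01,0,0,0],[1,-0.003,-0.055,-0.01,0,0,0],[1,-0.003,-0.045,-0.009,0,0,0]]' 45
python3 - <<'E'
from dlt import *
delta(Rg,pg+np.array([0,0,.15]))
E
```

```text
clock: 23.4
position: [0.6323, -0.0764, 0.2476]
orientation: [[0.265, -0.19, 0.945], [0.051, 0.982, 0.183], [-0.963, -0.0, 0.27]]
contact_force: [0.3, 0.3, -3.6]
width: 0.0317
clock: 24.02
position: [0.6275, -0.3394, 0.2517]
orientation: [[0.262, -0.187, 0.947], [0.049, 0.982, 0.18], [-0.964, -0.001, 0.267]]
contact_force: [0.4, 0.1, -3.1]
width: 0.0319
target [ 0.6241 -0.3366  0.2408] d tool [ 0.0098  0.0034 -0.0057] w [0.4704 0.599  0.0173] world d [-0.0034  0.0028 -0.0109]
```

```bash
python3 -m pendant '[[1,0,0,0,0.094,0.1198,0.0035],[1,0,0,0,0.094,0.1198,0.0035],[1,0,0,0,0.094,0.1198,0.0035],[1,0,0,0,0.094,0.1198,0.0035],[1,0,0,0,0.094,0.1198,0.0035]]' 45
python3 -m pendant '[[1,0,0,0,0,0,0],[1,0,0,0,0,0,0],[1,0,0,0,0,0,0],[1,0,0,0,0,0,0],[1,0,0,0,0,0,0]]' 45
python3 - <<'E'
from dlt import *
delta(Rg,pg+np.array([0,0,.03]));delta(Rg,pg)
E
```

```text
clock: 24.65
position: [0.6292, -0.3356, 0.2522]
orientation: [[-0.322, 0.272, 0.907], [0.091, 0.962, -0.256], [-0.942, 0.001, -0.335]]
contact_force: [-0.4, -0.7, -3.6]
width: 0.0317
clock: 25.28
position: [0.6283, -0.3363, 0.2526]
orientation: [[-0.319, 0.27, 0.908], [0.091, 0.963, -0.254], [-0.943, 0.002, -0.332]]
contact_force: [0.7, 0.3, -3.0]
width: 0.0313
target [ 0.6241 -0.3366  0.1208] d tool [ 0.1256 -0.0017  0.04  ] w [ 0.0028  0.0014 -0.0007] world d [-0.0042 -0.0004 -0.1318]
target [ 0.6241 -0.3366  0.0908] d tool [ 0.1539 -0.0018  0.05  ] w [ 0.0028  0.0014 -0.0007] world d [-0.0042 -0.0004 -0.1618]
```

```bash
python3 -m pendant '[[1,0.03,-0.001,0.009,0.0028,0.0014,0],[1,0.035,-0.001,0.011,0,0,0],[1,0.03,0,0.01,0,0,0],[1,0.02,0,0.006,0,0,0],[1,0.0106,0,0.004,0,0,0]]' 45
python3 -m pendant '[[1,0.008,0,0.003,0,0,0],[1,0.008,0,0.003,0,0,0],[1,0.006,0,0.002,0,0,0],[1,0.002,0,0.001,0,0,0],[1,0,0,0,0,0,0]]' 45
python3 - <<'E'
from dlt import *
delta(Rg,pg)
E
```

```text
clock: 25.9
position: [0.6237, -0.3367, 0.1194]
orientation: [[-0.322, 0.272, 0.907], [0.092, 0.962, -0.256], [-0.942, 0.001, -0.335]]
contact_force: [0.4, 0.0, -1.8]
width: 0.0318
clock: 26.52
position: [0.6244, -0.3369, 0.0947]
orientation: [[-0.321, 0.272, 0.907], [0.092, 0.962, -0.256], [-0.942, 0.001, -0.334]]
contact_force: [0.3, 0.5, -3.0]
width: 0.0317
target [ 0.6241 -0.3366  0.0908] d tool [0.0038 0.0002 0.001 ] w [ 0.     -0.0008 -0.0006] world d [-0.0003  0.0003 -0.0039]
```

```bash
python3 -m pendant '[[1,0.0015,0,0.0005,0,0,0],[1,0.001,0,0.0003,0,0,0],[1,0.0007,0,0.0002,0,0,0],[1,0,0,0,0,0,0],[1,0,0,0,0,0,0]]' 45
python3 -m pendant '[[1,0.0008,0,0.0002,0,0,0],[1,0,0,0,0,0,0],[1,0,0,0,0,0,0],[1,0,0,0,0,0,0],[1,0,0,0,0,0,0]]' 45

```

```text
clock: 27.15
position: [0.6242, -0.3369, 0.0913]
orientation: [[-0.322, 0.272, 0.907], [0.092, 0.962, -0.256], [-0.942, 0.001, -0.334]]
contact_force: [-1.3, 0.4, -3.3]
width: 0.032
clock: 27.78
position: [0.6242, -0.3369, 0.0908]
orientation: [[-0.321, 0.272, 0.907], [0.091, 0.962, -0.256], [-0.943, 0.001, -0.334]]
contact_force: [0.7, -0.0, 0.8]
width: 0.0315
```

```bash
python3 -m pendant '[[1,0.0005,0,0.0002,0,0,0],[1,0,0,0,0,0,0],[0.1,0,0,0,0,0,0],[-0.2,0,0,0,0,0,0],[-1,0,0,0,0,0,0]]' 45
python3 -m pendant '[[-1,0,0,0,0,0,0],[-1,0,0,0,0,0,0],[-1,0,0,0,0,0,0],[-1,-0.005,0,0,0,0,0],[-1,-0.015,0,0,0,0,0]]' 45
python3 -m pendant '[[-1,-0.04,0,0,0,0,0],[-1,-0.04,0,0,0,0,0],[-1,-0.04,0,0,0,0,0],[-1,-0.03,0,0.02,0,0,0],[-1,0,0,0.02,0,0,0]]' 45
python3 -m pendant '[[-1,0,0,0,0,0,0],[-1,0,0,0,0,0,0],[-1,0,0,0,0,0,0],[-1,0,0,0,0,0,0],[-1,0,0,0,0,0,0]]' 45
python3 - <<'E'
from plant import robot,imaging
import cv2,numpy as np
for n in ("wrist","side","top"): cv2.imwrite(f"pics/{n}10.png",imaging.read_camera(n)["frame"])
a,b=[cv2.resize(cv2.imread(f"pics/{n}10.png"),(400,300)) for n in("wrist","side")]
cv2.imwrite("pics/fin.png",np.hstack([a,b]))
t0=cv2.imread("pics/top0.png");t1=cv2.imread("pics/top10.png")
cv2.imwrite("pics/cmp.png",np.hstack([cv2.resize(t0[80:400,180:540],(400,356)),cv2.resize(t1[80:400,180:540],(400,356))]))
E
```

```text
clock: 28.4
position: [0.624, -0.3368, 0.0896]
orientation: [[-0.322, 0.272, 0.907], [0.092, 0.962, -0.256], [-0.942, 0.001, -0.335]]
contact_force: [-0.5, 0.9, -0.3]
width: 0.0573
clock: 29.02
position: [0.6303, -0.3386, 0.1088]
orientation: [[-0.323, 0.272, 0.906], [0.093, 0.962, -0.256], [-0.942, 0.001, -0.336]]
contact_force: [0.7, -0.6, 0.1]
width: 0.0931
clock: 29.65
position: [0.7168, -0.3631, 0.2425]
orientation: [[-0.314, 0.272, 0.91], [0.087, 0.962, -0.257], [-0.946, -0.001, -0.326]]
contact_force: [0.2, -0.1, -0.6]
width: 0.0931
clock: 30.28
position: [0.7149, -0.3627, 0.2375]
orientation: [[-0.321, 0.272, 0.907], [0.092, 0.962, -0.257], [-0.943, 0.001, -0.334]]
contact_force: [0.8, -0.7, 1.4]
width: 0.0932
```

View pics/fin.png

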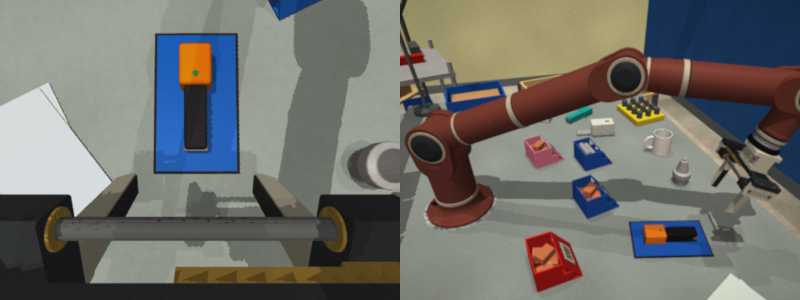

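View pics/cmp.png

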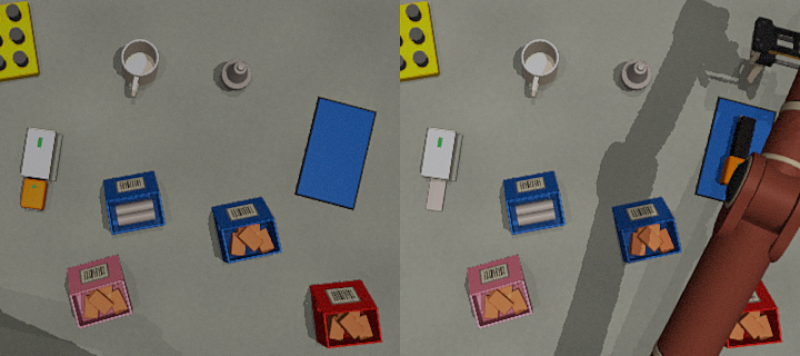

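The scanner lies flat on the mat with its light upward (head (195,65), grip (195,118)), and the gripper is clear of it. Bins, mug and holder are at the same pixels in the before and after top views. Handing in.

```bash
python3 -c "
from plant import robot
print(robot.finish_job())"
```

```text
the job is handed in; nothing more can be done
None
```

The job is done and handed in at about 30 s of the 72 s allowed; finishing reported no verdict.

**What I did:**
- I drew the scanner straight out of the dock by its orange head, set it on the mat and let go.
- I took it again by the black grip, with the tool tilted about 19° because an upright grip could not have reached the scan pose within the joint limits.
- I held the window 80 mm in front of the copper bin's label for over 3 s, then laid the scanner back on the mat, let go and backed away.

**Last checks:**
- **Hold:** the arm was within 1 mm and 0.1° of the planned scan pose, and the reading did not change over the hold.
- **Scanner in the grip:** its position in the gripper matched the wrist image within about 1–2 mm (2 px at the front edge, 5 px at the head's back edge).
- **Label position:** the wrist and top cameras agree within 3 mm. A first, looser top-camera mask was 11 mm off because it took in bench; the tighter mask settled it. I could not directly measure the beam's centring on the label.
- **Setting down:** the first time the scanner met the mat with about 5–8 N on the wrist sensor, the second time with about 4 N.
- **End state:** the scanner is flat and right way up on the mat, and the gripper is open and clear. By eye, the before and after top pictures show the mug, the holder and the copper, steel and pink bins unmoved. The arm partly hid the red bin in that top view, but it never came near it.

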